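# Pack the second circuit board over a separator sheet

### The job

Open the lid of the black case until it rests on its stop and leave it open. Then lay the plain white separator sheet flat on the circuit board that is already in the case, and lay the circuit board from the sloping stand flat on that sheet, component side up, both within the pink corner blocks and with their long sides along the case's. Set sheet and board down gently, without dropping them, and leave the other things on the bench where they are.

Things in the scene. Friction and masses are not known exactly. Their poses are not given: they have to be found in the camera images.
- case: black packing case, fixed: 160 mm (x) by 182 mm (y), walls 5 mm, open top at 70 mm. Origin: centre of its underside; z up; hinge on its +x side. Inside, four pink corner blocks up to 50 mm high leave a pocket 78 (x) by 172 mm (y) and, in the middle of each long side, a finger bay 56 mm wide (y) reaching out to 75 mm from the centre.
- pocket (a point): centre of the pocket's floor, 5 mm above the case's underside; the first board lies here, so the sheet's underside comes to 18 mm above this point and the second board's underside to 23 mm
- lid (a joint): opening angle of the lid (7 mm thick, a clear pane in a black frame) in rad: 0 shut, 1.9 on its stop (leaning back beyond upright). The hinge is stiff: the lid stays where it is left.
- lid_grip (a point): centre of the lid's grip: a bright steel cross-bar (18 mm diameter, 26 mm long, parallel to the hinge) on a stem near the lid edge away from the hinge, 28 mm above the lid's top; shut, it is 105 mm above the bench. It can be pinched over its two flat ends (26 mm apart) and turns between the pads. Axes: the lid's, y along the bar.
- lid_hinge (a point): middle of the lid's hinge line (along its y), 70 mm above the bench on the case's +x rim. The grip's centre lies 138 mm from it across the lid and 35 mm above it when shut.
- board_in_case: the first circuit board, lying in the pocket of the case: 62 mm (x) by 150 mm (y): a green 4 mm plate with a steel shield can in the middle of its upper side (36 mm along x, 44 mm along y, from 4 to 18 mm above the underside) and a connector bar across each end (50 x 14 mm, also up to 18 mm). Origin: centre of its underside; z out of the component side.
- stand: the sloping stand, fixed: a grey plate 170 mm wide (y) on aluminium legs, sloping down away from the robot (along its +x) at 30 degrees; its middle is 75 mm above the bench. Origin: on the bench under that middle. Two low stops at the bottom end of the plate keep the board.
- board_on_stand: second circuit board, on the sloping stand, long side level: 62 mm (x) by 150 mm (y): a green 4 mm plate with a steel shield can in the middle of its upper side (36 mm along x, 44 mm along y, from 4 to 18 mm above the underside) and a connector bar across each end (50 x 14 mm, also up to 18 mm). Origin: centre of its underside; z out of the component side. 0.16 kg.
- block: the aluminium block that carries the sheet, fixed: 34 mm (x) by 130 mm (y), 22 mm high. Origin: centre of its underside.
- sheet: the separator: a stiff plain white plate 66 mm (x) by 160 mm (y), 5 mm thick, lying on the block and overhanging it all round. Origin: centre of its underside. About 60 g.
- tape: bystander: a roll of pale tape lying flat, 54 mm across, 18 mm high. Origin on its underside or axis.
- flux_jar: bystander: a small white jar, 36 mm across, 45 mm high. Origin on its underside or axis.
- small_board: bystander: a small green circuit board lying on the bench, 45 x 30 mm, 7 mm high. Origin on its underside or axis.
- spray_bottle: bystander: a white bottle, 52 mm across, 120 mm high. Origin on its underside or axis.
- screwdriver: bystander: a screwdriver with a black handle lying on the bench, 150 mm long. Origin on its underside or axis.
- brush: bystander: a small wooden brush lying on the bench, 130 mm long. Origin on its underside or axis.

How it is judged:
On the way, in this order (a step that is already met when the one before it is completed fails the run):
1. the lid is open and rests on its stop (above 1.8 rad) (value of joint lid above 1.8 rad), for 0.2 s.
2. the sheet lies flat in the pocket on the first board, let go (x of sheet in the frame of case between -0.01 and 0.01 m and y of sheet in the frame of case between -0.012 and 0.012 m and z of sheet in the frame of case between 0.019 and 0.027 m and angle between sheet's own z axis and vertical below 0.07 rad and angle between the y axis of sheet and the y axis of case, either way round below 0.2 rad and linear speed of sheet below 0.02 m/s and contact force between the fingers and sheet below 0.1 N), for 0.2 s.
At the end, for the whole second after the job is handed in: Lid open on its stop (over 1.8 rad). In the case from below: first board, sheet, second board, each within 10 mm (x) and 12 mm (y) of the pocket's middle and 4 mm of its height in the stack, level to 0.07 rad, long sides along the case's to 0.2 rad, component side up, at rest (value of joint lid above 1.8 rad and x of board_in_case in the frame of case between -0.01 and 0.01 m and y of board_in_case in the frame of case between -0.012 and 0.012 m and z of board_in_case in the frame of case between 0.001 and 0.009 m and angle between each of board_in_case, sheet, board_on_stand's own z axis and vertical below 0.07 rad and angle between the y axis of each of board_in_case, sheet, board_on_stand and the y axis of case, either way round below 0.2 rad and x of sheet in the frame of case between -0.01 and 0.01 m and y of sheet in the frame of case between -0.012 and 0.012 m and z of sheet in the frame of case between 0.019 and 0.027 m and x of board_on_stand in the frame of case between -0.01 and 0.01 m and y of board_on_stand in the frame of case between -0.012 and 0.012 m and z of board_on_stand in the frame of case between 0.024 and 0.032 m and linear speed of each of board_in_case, sheet, board_on_stand below 0.02 m/s); the robot touches nothing.
It fails at once if the sheet is dropped (moves faster than 0.6 m/s out of the fingers) (contact force between the fingers and sheet below 0.1 N and linear speed of sheet above 0.6 m/s).
It fails at once if the second board is dropped (moves faster than 0.6 m/s out of the fingers) (contact force between the fingers and board_on_stand below 0.1 N and linear speed of board_on_stand above 0.6 m/s).
It fails at once if another thing on the bench is pushed more than 30 mm (distance of any of tape, flux_jar, small_board, spray_bottle, screwdriver, brush from where it was at the start of the episode above 0.03 m).
It also fails if it takes over 72 s, if anything falls off the work surface, if the arm or the gripper's body presses on something with over 40 N, if the wrist force passes 120 N, or if a joint passes its speed limit or range.

### The arm

A 7-joint arm with a two-finger parallel gripper is mounted at the origin on the work surface. World frame = base frame: x ahead of the robot, y to its left, z up, the work surface at z = 0. Lengths are in m, angles in rad, forces in N, time in s.
With the tool pointing down it reaches from about 0.425 to 0.925 m from the base axis. Payload 6.8 kg.
Tool frame: the origin (TCP) lies between the finger pads; the fingertips stand r.tips_ahead ahead of it and the grasp point (between the pads) lies 5 mm behind it (r.tips_ahead is the distance from the TCP to the fingertips, in m); z points along the fingers, y is the line along which they close (so a half turn about z gives the same grasp; the last joint's range is limited). The gripper opens to 85 mm and grips with 20 to 120 N. Pads are 22 mm wide; open, the fingers measure 114 mm over their backs; the gripper's body (76 mm by 85 mm) begins 54 mm behind the grasp point. The pads swing forward as they close: fully open they stand 13 mm farther back than shut.
Start: joints at [-1.415, 0.477, 0.022, 1.555, -0.011, 1.109, -0.083], TCP at [0.176, 0.652, 0.245] pointing down, gripper open.
Joint ranges: [-2.96, 2.96], [-0.34, 2.1], [-1.41, 1.46], [0.24, 2.44], [-1.37, 4.51], [0.17, 1.92], [-2.96, 2.96]. Speed limits (rad/s): [2.39, 2.39, 3.14, 3.14, 3.14, 3.14, 3.14].

### API

Orientations are given as a rotation vector (axis times angle).
In Python, from bench import r gives the robot as it stands.
- The arm moves only by the tool move_arm, never from a script. Its argument "rows" is one flat list of numbers, 4 for each row, row after row: the shift along the tool's x, y, z in cm, then the turn about the tool's z in degrees. In form: [tx, ty, tz, twist, tx, ty, tz, twist, ...]. A call has 1 to 10 rows; each row is the pose to reach, as a shift and turn from the pose commanded when the call began, along the tool's axes at that moment; what a row does not reach only later rows make up. A row lasts 1/8 s, in which the tool goes at most 62.5 mm and 10.7 degrees, less where a joint would pass 70% of its speed; a pose out of reach is approached as far as the arm can. A call with a gripper value outside its range is refused whole. "fingers" is the opening, from 0 (shut) to 1 (fully open), set as the call begins (left out, the last holds). The fingers move at their own pace and stop on an object; "newtons" is the grip in N (left out, the last holds). Time passes only in rows, so rows that repeat a pose let the fingers close. It gives the time, the measured TCP pose, the force, the opening and the grip force at its end, in the units of the state.
- r.get_obs(): the state, without advancing time (a new reading comes with each control period).
- r.grab_frame(name): name is "scene" or "top"; returns the picture (420x560x3 uint8, blue, green, red); there is no depth.
- r.camera_params(name): a dict with "fx", "fy", "cx", "cy" (pixels), "world_from_camera" (4x4, takes a point from camera to world coordinates). Camera axes: x right, y down, z forward; pixel columns grow to the right and rows downward; lengths in m; the calibration is good to about 2 mm. A picture is of the moment at which its call begins. camera_params takes no time and is no camera call.
- r.hand_in(): hands the job in; it is judged then, once.
The state is a dict: "clock": time; "joints": joint angles; "qvel": joint speeds; "tau": joint torques, N m; "tcp_pos": TCP position; "orientation": TCP orientation; "contact_force": force on the tool from outside, world axes, zero at the start; "moment": the same for the moment, N m; "grip_width": finger opening in m; "gripper_force": force on a finger pad.
Only numpy, scipy, OpenCV 4.12 (cv2) and the standard library are available. Lean on these libraries where they do the work, as an engineer would, in place of code of your own. Each camera call takes 0.05 s, during which the arm holds its last target. There are 200 camera calls.

## Working session

There is one attempt and no reset: what is moved stays moved. The work goes in short steps, Python scripts to look and compute and a tool call to move; the robot and the scene stay as the last step left them, time stands still between calls to the robot, and variables do not carry over. Pictures are saved under pics/ and viewed, at most 10 in all, crops included, and the job is handed in when it is done.

Besides the shell and the picture viewer there is one more tool, called after "Emit:" as name(argument=value, ...) on one line, values as JSON. move_arm: Moves the arm, as the interface text tells. Its arguments: {"type":"object","properties":{"rows":{"type":"array"},"fingers":{"type":"number"},"newtons":{"type":"number"}},"required":["rows"]}

```bash
mkdir -p pics; python3 - <<'E'
from bench import r
import cv2,numpy as np
np.set_printoptions(precision=4,suppress=True)
print(r.get_obs(), r.tips_ahead)
for n in("scene","top"):
    cv2.imwrite(f"pics/{n}0.png",r.grab_frame(n)); print(n,r.camera_params(n))
E
```

```text
{'clock': 0.0, 'joints': array([-1.4151,  0.4778,  0.0223,  1.5565, -0.0115,  1.1093, -0.0831]), 'qvel': array([-0.0003, -0.    ,  0.0008,  0.001 , -0.001 ,  0.0012, -0.0001]), 'tau': array([ -0.0008, -59.6439,   1.6077, -28.12  ,   0.0125,   0.0095,
         0.    ]), 'tcp_pos': array([0.1759, 0.6511, 0.2443]), 'orientation': array([-0.413 , -3.1142,  0.0029]), 'contact_force': array([-0.3001, -0.0438,  0.3127]), 'moment': array([-0.0192, -0.0095,  0.0371]), 'gripper_force': 0.0, 'grip_width': 0.08553476260157598} 0.014
scene {'fx': 497.1406260349369, 'fy': 497.1406260349369, 'cx': 271.64284553397283, 'cy': 213.75348266852387, 'world_from_camera': array([[ 0.2518,  0.6343, -0.7309,  1.4673],
       [ 0.9676, -0.1794,  0.1777, -0.2395],
       [-0.0185, -0.752 , -0.6589,  0.912 ],
       [ 0.    ,  0.    ,  0.    ,  1.    ]])}
top {'fx': 505.943832717915, 'fy': 505.943832717915, 'cx': 282.73450662235865, 'cy': 203.2880624932962, 'world_from_camera': array([[-0.0118, -0.9966,  0.0813,  0.4444],
       [-0.9999,  0.011 , -0.0097,  0.0037],
       [ 0.0087, -0.0814, -0.9966,  1.533 ],
       [ 0.    ,  0.    ,  0.    ,  1.    ]])}
```

View pics/top0.png

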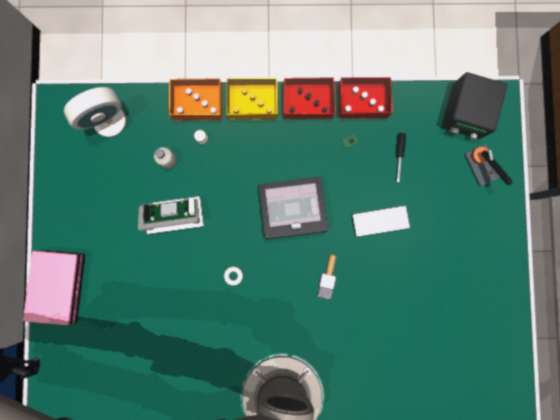

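View pics/scene0.png

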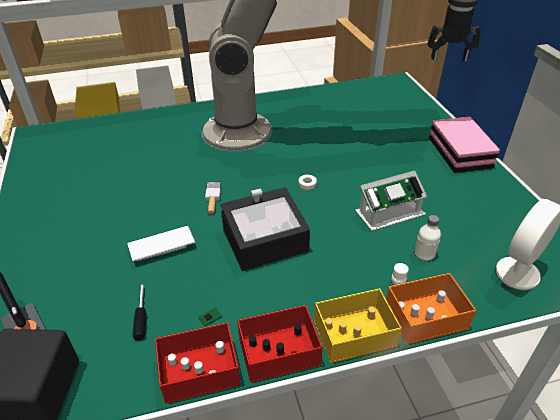

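```bash
cat > h.py <<'E'
import cv2,numpy as np
from scipy.spatial.transform import Rotation as R
np.set_printoptions(precision=4,suppress=True)
def cast(c,px,z):
    px=np.atleast_2d(np.asarray(px,float)); M=c["world_from_camera"]
    d=np.c_[(px[:,0]-c["cx"])/c["fx"],(px[:,1]-c["cy"])/c["fy"],np.ones(len(px))]@M[:3,:3].T
    return M[:3,3]+d*((z-M[2,3])/d[:,2])[:,None]
def proj(c,p):
    M=c["world_from_camera"]; q=(np.atleast_2d(p)-M[:3,3])@M[:3,:3]
    return np.c_[q[:,0]/q[:,2]*c["fx"]+c["cx"],q[:,1]/q[:,2]*c["fy"]+c["cy"]]
def blob(mask,box):
    x0,y0,x1,y1=box; m=np.zeros_like(mask); m[y0:y1,x0:x1]=mask[y0:y1,x0:x1]
    cs,_=cv2.findContours(m,cv2.RETR_EXTERNAL,cv2.CHAIN_APPROX_NONE)
    return max(cs,key=cv2.contourArea)
def rect(c,cont,z):
    "min-area rectangle of a contour cast on plane z: centre, sizes, direction of the long side (deg)"
    w=cast(c,cont[:,0,:],z)[:,:2]; (cx,cy),(a,b),t=cv2.minAreaRect((w*1000).astype(np.float32))
    return np.array([cx,cy,a,b,t])
def go(obs,p,yaw):
    "cm shift in tool axes and twist so that TCP is at p and the tool's y lies along yaw (deg, mod 180)"
    T=R.from_rotvec(obs["orientation"]).as_matrix()
    y=np.degrees(np.arctan2(T[1,1],T[0,1])); tw=-((yaw-y+90)%180-90)
    return np.r_[T.T@(np.array(p)-obs["tcp_pos"])*100,tw]
E
python3 - <<'E'
from bench import r
from h import *
I={n:cv2.imread(f"pics/{n}0.png") for n in("top","scene")}
C={n:r.camera_params(n) for n in I}
def masks(im):
    h,s,v=cv2.split(cv2.cvtColor(im,cv2.COLOR_BGR2HSV))
    return ((s<60)&(v>150)).astype(np.uint8)*255, ((v<75)&(s<120)).astype(np.uint8)*255,((h>65)&(h<95)&(s>120)).astype(np.uint8)*255
W,K,G=masks(I["top"]); Ws,Ks,Gs=masks(I["scene"])
print("sheet top",rect(C["top"],blob(W,(345,195,420,245)),.027))
print("sheet scn",rect(C["scene"],blob(Ws,(120,220,205,270)),.027))
for z in(.077,): print("case top",rect(C["top"],blob(~G,(250,170,335,245)),z))
# zoom panel
a=cv2.resize(I["top"][165:250,130:215],None,fx=4.6,fy=4.6,interpolation=cv2.INTER_CUBIC)
b=cv2.resize(I["top"][165:250,250:335],None,fx=4.6,fy=4.6,interpolation=cv2.INTER_CUBIC)
cv2.imwrite("pics/z1.png",np.hstack([a,b]))
a=cv2.resize(I["scene"][160:260,340:440],None,fx=3.9,fy=3.9,interpolation=cv2.INTER_CUBIC)
b=cv2.resize(I["scene"][175:275,215:315],None,fx=3.9,fy=3.9,interpolation=cv2.INTER_CUBIC)
cv2.imwrite("pics/z2.png",np.hstack([a,b]))
E
```

```text
sheet top [ 512.2039 -303.1805   69.0724  162.21      8.7461]
sheet scn [ 515.1006 -301.098    69.5736  160.7598    8.1839]
case top [551.1288 -39.0293 163.4921 186.7158   6.4419]
```

View pics/z1.png

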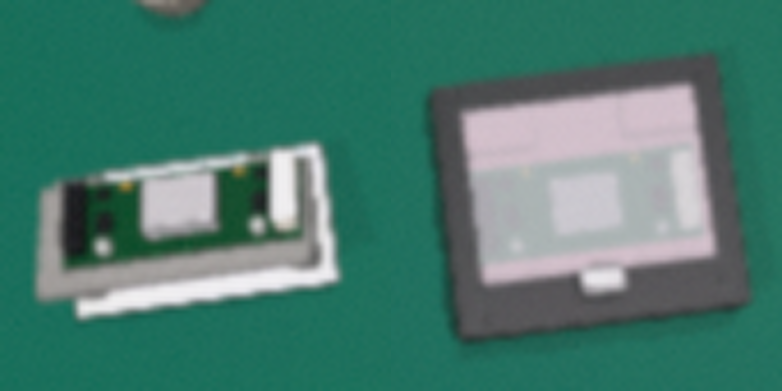

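View pics/z2.png

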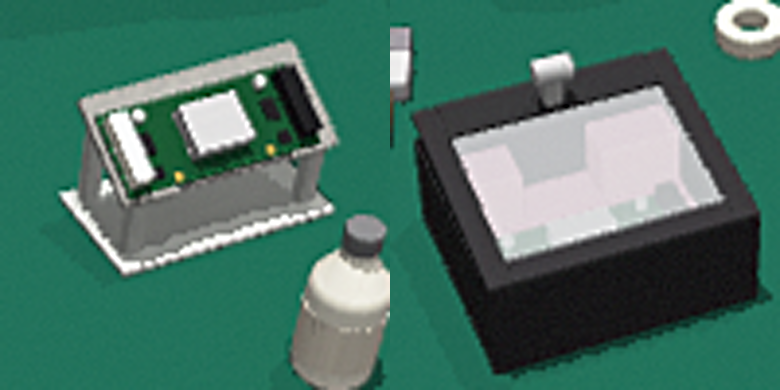

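```bash
python3 - <<'E'
from bench import r
from h import *
I={n:cv2.imread(f"pics/{n}0.png") for n in("top","scene")}
C={n:r.camera_params(n) for n in I}
def P(n):
    c=C[n];M=np.linalg.inv(c["world_from_camera"]);K=np.array([[c["fx"],0,c["cx"]],[0,c["fy"],c["cy"]],[0,0,1]])
    return K@M[:3]
def tri(a,b):
    X=cv2.triangulatePoints(P("top"),P("scene"),np.float64(a).reshape(2,1),np.float64(b).reshape(2,1))[:,0];X=X[:3]/X[3]
    return X, proj(C["top"],X)[0]-a, proj(C["scene"],X)[0]-b
def cen(n,box,vmin):
    hsv=cv2.cvtColor(I[n],cv2.COLOR_BGR2HSV); m=((hsv[...,2]>vmin)&(hsv[...,1]<70)).astype(np.uint8)*255
    k=blob(m,box); return np.array(cv2.minAreaRect(k)[0]),cv2.boundingRect(k),cv2.contourArea(k)
for name,bt,vt,bs,vs in(("can",(159,202,179,217),165,(384,181,407,201),165),("whitebar",(188,197,196,216),165,(366,187,382,207),165),("grip",(289,220,303,231),150,(248,187,264,203),120)):
    a=cen("top",bt,vt);b=cen("scene",bs,vs); print(name,a,b,tri(a[0],b[0]))
# black bar by hand from zooms
print("black",tri([130+75/4.6,165+215/4.6],[340+298/3.9,160+103/3.9]))
print("grip ray z.105",cast(C["top"],cen("top",(289,220,303,231),150)[0],.105))
case=np.array([.551,-.039]);u=np.radians(6.44)
print("grip expected",case+np.array([[np.cos(u),-np.sin(u)],[np.sin(u),np.cos(u)]])@[-.058,0])
o=r.get_obs(); print(go(o,[.4934,-.0455,.25],96.4))
E
```

```text
can (array([167., 208.]), (159, 202, 17, 13), 157.0) (array([395.0378, 190.632 ]), (386, 183, 19, 16), 166.0) (array([0.5521, 0.3201, 0.0878]), array([0.2005, 0.0789]), array([ 0.2382, -0.0271]))
whitebar (array([192. , 205.5]), (189, 197, 7, 18), 67.5) (array([372.7281, 195.9221]), (366, 187, 14, 20), 79.0) (array([0.5592, 0.2507, 0.0905]), array([-0.6408, -0.2351]), array([-0.7668,  0.0719]))
grip (array([295.5, 223.5]), (289, 220, 14, 8), 72.0) (array([256.4118, 191.6471]), (251, 189, 11, 7), 42.0) (array([ 0.5025, -0.044 ,  0.1259]), array([-0.2762, -0.0581]), array([-0.3214,  0.0057]))
black (array([0.5438, 0.3835, 0.0815]), array([-0.8202, -0.3524]), array([-0.9664,  0.1188]))
grip ray z.105 [[ 0.5032 -0.0455  0.105 ]]
grip expected [ 0.4934 -0.0455]
[-48.8216 -58.9768  -0.4575 -21.5176]
```

Emit:
move_arm(rows=[-48.8,-59,0,-21.5,-48.8,-59,0,-21.5,-48.8,-59,0,-21.5,-48.8,-59,0,-21.5,-48.8,-59,0,-21.5,-48.8,-59,0,-21.5,-48.8,-59,0,-21.5,-48.8,-59,0,-21.5,-48.8,-59,0,-21.5,-48.8,-59,0,-21.5], fingers=1)

```text
clock: 1.35
tcp_pos: [0.4353, 0.0809, 0.2454]
orientation: [-0.175, 3.136, 0.001]
contact_force: [1.3, 1.1, 0.9]
grip_width: 0.0854
gripper_force: 0.0
```

```bash
python3 -c "
from bench import r
from h import *
o=r.get_obs();print(o['clock'],o['tcp_pos'],go(o,[.4945,-.0465,.18],96.4))"
```

```text
1.35 [0.4353 0.0809 0.2454] [ -4.4606 -13.3239   6.5336   0.0005]
```

Emit:
move_arm(rows=[-4.5,-13.3,0,0,-4.5,-13.3,0,0,-4.5,-13.3,0,0,-4.5,-13.3,7,0,-4.5,-13.3,12,0,-4.5,-13.3,14.2,0,-4.5,-13.3,14.2,0])

```text
clock: 2.22
tcp_pos: [0.4929, -0.0444, 0.1017]
orientation: [0.174, -3.132, 0.001]
contact_force: [0.8, -0.1, 0.3]
grip_width: 0.0852
gripper_force: 0.0
```

```bash
python3 - <<'E'
from bench import r
from h import *
o=r.get_obs();print(o['clock'],o['tcp_pos'],go(o,[.4945,-.0465,.104],96.4))
a=r.grab_frame("top")[180:250,250:335];b=r.grab_frame("scene")[140:240,205:305]
cv2.imwrite("pics/g1.png",np.hstack([cv2.resize(a,(480,395),interpolation=2),cv2.resize(b,(320,395),interpolation=2)]))
E
```

```text
2.225 [ 0.4929 -0.0444  0.1017] [-0.1343 -0.2258 -0.2338 -0.0243]
```

View pics/g1.png

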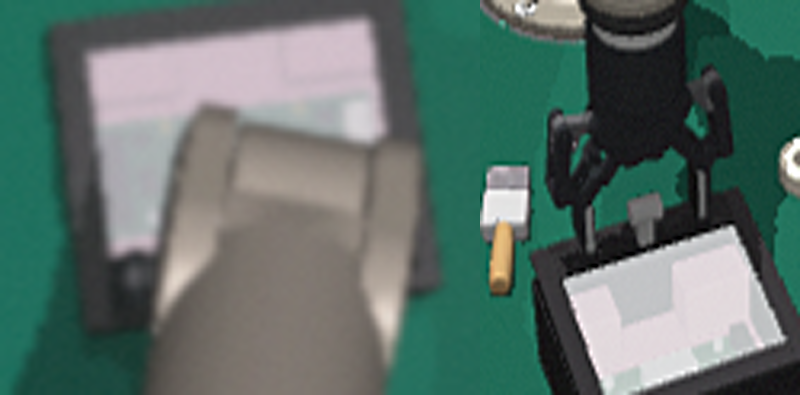

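Emit:
move_arm(rows=[0,-0.1,0,0,0,-0.1,0,0,0,-0.1,0,0,0,-0.1,0,0,0,-0.1,0,0,0,-0.1,0,0], fingers=0, newtons=60)

```text
clock: 3.08
tcp_pos: [0.4945, -0.0438, 0.1034]
orientation: [0.177, -3.136, -0.003]
contact_force: [-0.2, 5.2, 1.6]
grip_width: 0.0254
gripper_force: 59.2
```

```bash
python3 - <<'E'
from bench import r
from h import *
o=r.get_obs();print(o['clock'],o['tcp_pos'],o['contact_force'],o['grip_width'],o['gripper_force'])
T=R.from_rotvec(o["orientation"]).as_matrix();print(T)
a0=np.arctan2(35,-138)
for d in range(0,112,6):
    a=a0-np.radians(min(d,109)); p=.1424*np.array([np.cos(a)-np.cos(a0),0,np.sin(a)-np.sin(a0)])
    print(d, 100*p)
E
```

```text
3.075 [ 0.4945 -0.0438  0.1034] [-0.1602  5.2197  1.5793] 0.025410274961683178 59.22183394432068
[[-0.9937 -0.1123 -0.0005]
 [-0.1123  0.9937  0.0016]
 [ 0.0003  0.0017 -1.    ]]
0 [0. 0. 0.]
6 [0.4415 0.     1.4236]
12 [1.0295 0.     2.7933]
18 [1.7574 0.     4.094 ]
24 [2.6172 0.     5.3115]
30 [3.5996 0.     6.4325]
36 [4.6938 0.     7.4446]
42 [5.8878 0.     8.3368]
48 [7.1686 0.     9.0993]
54 [8.522  0.     9.7238]
60 [ 9.9332  0.     10.2034]
66 [11.3869  0.     10.5328]
72 [12.867   0.     10.7085]
78 [14.3574  0.     10.7284]
84 [15.8418  0.     10.5925]
90 [17.3037  0.     10.3022]
96 [18.7274  0.      9.8607]
102 [20.097   0.      9.2727]
108 [21.3978  0.      8.5449]
```

Emit:
move_arm(rows=[-0.4,0,-1.4,0,-1.0,0,-2.8,0,-1.8,0,-4.1,0,-2.6,0,-5.3,0,-3.6,0,-6.4,0,-4.7,0,-7.4,0,-5.9,0,-8.3,0,-7.2,0,-9.1,0,-8.5,0,-9.7,0,-8.5,0,-9.7,0])

```text
clock: 4.32
tcp_pos: [0.5786, -0.0342, 0.1995]
orientation: [0.177, -3.134, -0.002]
contact_force: [-1.0, 6.0, -6.4]
grip_width: 0.0248
gripper_force: 60.0
```

Emit:
move_arm(rows=[-1.4,0,-0.5,0,-2.9,0,-0.8,0,-4.3,0,-1.0,0,-5.8,0,-1.0,0,-7.3,0,-0.9,0,-8.8,0,-0.6,0,-10.2,0,-0.1,0,-11.6,0,0.5,0,-12.9,0,1.2,0,-13.3,0,1.5,0])

```text
clock: 5.58
tcp_pos: [0.71, -0.0194, 0.1864]
orientation: [0.177, -3.132, -0.004]
contact_force: [-20.3, 6.9, 25.9]
grip_width: 0.0249
gripper_force: 63.4
```

Emit:
move_arm(rows=[-0.3,0,0.4,0,-0.3,0,0.4,0])

```text
clock: 5.82
tcp_pos: [0.7102, -0.0193, 0.1862]
orientation: [0.176, -3.128, -0.007]
contact_force: [-28.5, 7.3, 36.2]
grip_width: 0.0244
gripper_force: 64.6
```

Emit:
move_arm(rows=[0.3,0,-0.4,0,0.3,0,-0.4,0,0,0,-0.4,0,-1.0,0,-4,0,-1.5,0,-9,0,-1.5,0,-12,0,-1.5,0,-12,0], fingers=0.7)

```text
clock: 6.7
tcp_pos: [0.7309, -0.0198, 0.3041]
orientation: [-0.174, 3.131, -0.001]
contact_force: [0.5, 0.5, -1.2]
grip_width: 0.0601
gripper_force: 0.0
```

```bash
python3 - <<'E'
from bench import r
from h import *
o=r.get_obs();print(o['clock'],o['tcp_pos'],o['joints'],o['contact_force'])
print(go(o,[.5136,-.302,.14],8.6))
T,S=r.grab_frame("top"),r.grab_frame("scene")
cv2.imwrite("pics/t2.png",T);cv2.imwrite("pics/s2.png",S)
cv2.imwrite("pics/v2.png",np.hstack([cv2.resize(T[130:260,230:340],(440,520),interpolation=2),cv2.resize(S[130:280,210:310],(347,520),interpolation=2)]))
E
```

```text
6.7 [ 0.7309 -0.0198  0.3041] [-0.3255  0.5574  0.4298  1.3564 -0.2324  1.2719  1.7957] [ 0.4967  0.4572 -1.161 ]
[ 24.8115 -25.6214  16.3089  87.7594]
```

View pics/v2.png

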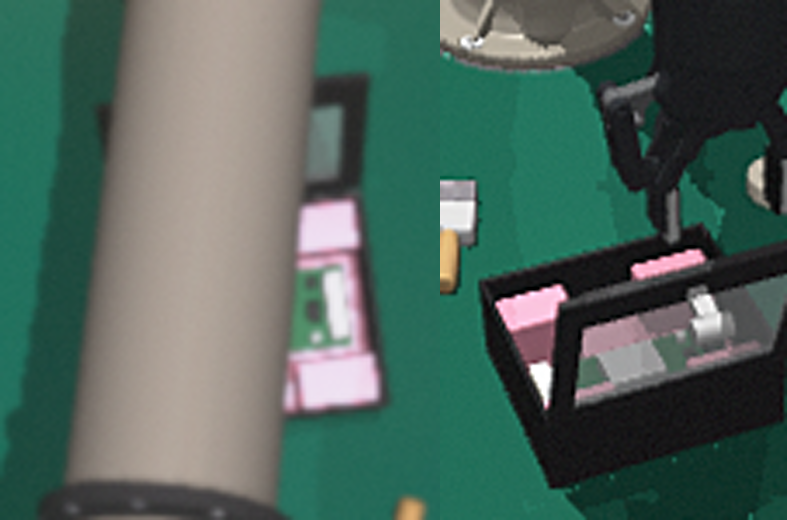

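Emit:
move_arm(rows=[24.8,-25.6,0,87.8,24.8,-25.6,0,87.8,24.8,-25.6,0,87.8,24.8,-25.6,0,87.8,24.8,-25.6,0,87.8,24.8,-25.6,4,87.8,24.8,-25.6,10,87.8,24.8,-25.6,16.3,87.8,24.8,-25.6,16.3,87.8,24.8,-25.6,16.3,87.8], fingers=1)

```text
clock: 8.05
tcp_pos: [0.5116, -0.3018, 0.1395]
orientation: [2.045, 2.383, -0.001]
contact_force: [0.3, 0.4, 0.7]
grip_width: 0.0853
gripper_force: 0.0
```

```bash
python3 - <<'E'
from bench import r
from h import *
o=r.get_obs();print(o['clock'],o['tcp_pos'],o['joints'])
print(go(o,[.5136,-.302,.024],8.6))
S=r.grab_frame("scene");cv2.imwrite("pics/s3.png",S)
T=r.grab_frame("top");c=r.camera_params("top")
h,s,v=cv2.split(cv2.cvtColor(T,cv2.COLOR_BGR2HSV));G=((h>65)&(h<95)&(s>100)).astype(np.uint8)*255
cv2.imwrite("pics/t3.png",T)
cv2.imwrite("pics/v3.png",np.hstack([cv2.resize(T[120:250,240:340],(400,520),interpolation=2),cv2.resize(S[180:290,110:210],(400,440),interpolation=2)[:440].copy() if 0 else cv2.resize(S[150:280,110:210],(400,520),interpolation=2)]))
E
```

```text
8.05 [ 0.5116 -0.3018  0.1395] [-0.1213  0.5746  0.7541  1.8863 -0.5031  0.879   1.0361]
[-0.0354  0.1955 11.5519  0.1346]
```

View pics/v3.png

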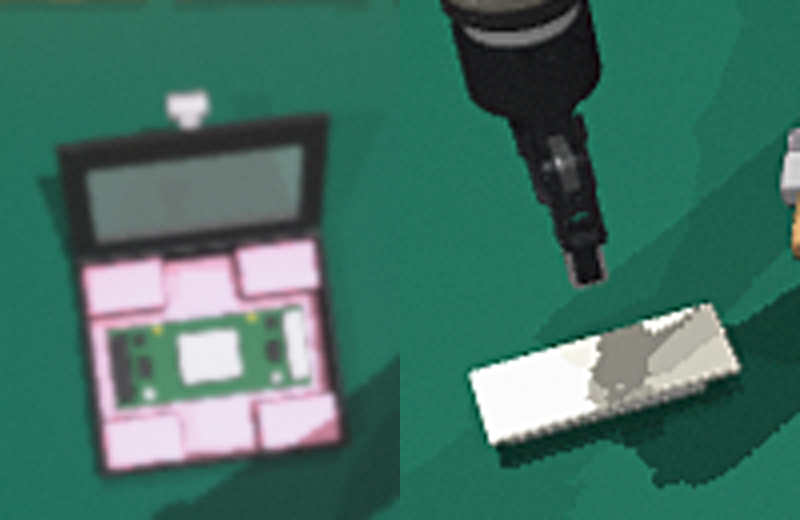

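Emit:
move_arm(rows=[0,0.2,5,0,0,0.2,9,0,0,0.2,11,0,0,0.2,11.6,0,0,0.2,11.6,0])

```text
clock: 8.78
tcp_pos: [0.5139, -0.3014, 0.0235]
orientation: [2.047, 2.38, 0.001]
contact_force: [0.8, -0.8, -0.1]
grip_width: 0.0854
gripper_force: 0.0
```

```bash
python3 - <<'E'
from bench import r
from h import *
T=cv2.imread("pics/t3.png");c=r.camera_params("top")
h,s,v=cv2.split(cv2.cvtColor(T,cv2.COLOR_BGR2HSV))
pink=(((h>150)|(h<8))&(s>15)&(s<110)&(v>150)).astype(np.uint8)*255
m=np.zeros_like(pink);m[180:242,258:330]=pink[180:242,258:330]
print("pink",rect(c,np.argwhere(m)[:,None,::-1],.05))
k=blob(((v>195)&(s<20)).astype(np.uint8)*255,(283,198,303,220));print("can",cv2.boundingRect(k),rect(c,k,.023))
gr=((h>50)&(h<90)&(s>60)).astype(np.uint8)*255
k=blob(gr,(263,192,322,226));print("board",rect(c,k,.009))
print(r.get_obs()["contact_force"])
E
```

```text
pink [551.812  -38.7067 150.0507 171.1544   6.6093]
can (285, 203, 15, 13) [551.2845 -38.0795  34.7752  42.7675   7.4932]
board [550.7191 -32.8104  56.4007 126.8357   6.9901]
[ 0.8311 -0.8401 -0.0942]
```

Emit:
move_arm(rows=[0,0,0,0,0,0,0,0,0,0,0,0,0,0,0,0], fingers=0, newtons=40)

```text
clock: 9.28
tcp_pos: [0.5139, -0.3013, 0.0239]
orientation: [2.048, 2.38, 0.001]
contact_force: [-1.3, 0.6, 6.2]
grip_width: 0.0647
gripper_force: 42.7
```

Emit:
move_arm(rows=[0,0,-1,0,0,0,-3,0,0,0,-7,0,0,0,-12,0,0,0,-16,0,0,0,-16,0])

```text
clock: 10.02
tcp_pos: [0.5147, -0.3023, 0.1868]
orientation: [2.045, 2.376, 0.004]
contact_force: [0.1, -0.5, -0.0]
grip_width: 0.0645
gripper_force: 44.6
```

```bash
python3 - <<'E'
from bench import r
from h import *
o=r.get_obs();print(o['clock'],o['tcp_pos'],o['contact_force'],o['grip_width'],o['gripper_force'])
print(go(o,[.5518,-.0387,.12],6.6))
S=r.grab_frame("scene");T=r.grab_frame("top")
cv2.imwrite("pics/s4.png",S);cv2.imwrite("pics/v4.png",np.hstack([cv2.resize(T[160:260,330:430],(400,400),interpolation=2),cv2.resize(S[110:260,100:250],(400,400),interpolation=2)]))
E
```

```text
10.025 [ 0.5147 -0.3023  0.1868] [ 0.0626 -0.5338 -0.0032] 0.06446745638009416 44.55304026603699
[25.5362  7.5476  6.6355  1.9565]
```

View pics/v4.png

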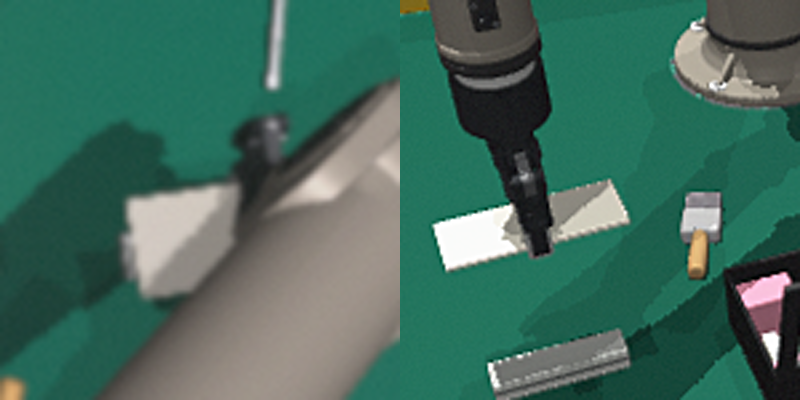

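Emit:
move_arm(rows=[25.5,7.5,0,2,25.5,7.5,0,2,25.5,7.5,0,2,25.5,7.5,0,2,25.5,7.5,0,2,25.5,7.5,0,2,25.5,7.5,3,2,25.5,7.5,3,2])

```text
clock: 11.12
tcp_pos: [0.5471, -0.0399, 0.1508]
orientation: [-2.093, -2.34, 0.006]
contact_force: [-0.4, 0.0, -0.1]
grip_width: 0.0645
gripper_force: 44.7
```

```bash
python3 - <<'E'
from bench import r
from h import *
o=r.get_obs();print(o['clock'],o['tcp_pos'],o['contact_force'])
c=r.camera_params("scene")
S=cv2.imread("pics/s4.png");h,s,v=cv2.split(cv2.cvtColor(S,cv2.COLOR_BGR2HSV))
m=((s<55)&(v>140)).astype(np.uint8)*255
b=np.zeros_like(m);b[172:215,110:190]=m[172:215,110:190]
print("sheet in hand",rect(c,np.argwhere(b)[:,None,::-1],.190), "tcp was .5147 -.3023")
print(go(o,[.5518,-.0387,.027],6.6))
E
```

```text
11.125 [ 0.5471 -0.0399  0.1508] [-0.3658  0.0329 -0.0878]
sheet in hand [ 499.1805 -304.9085  106.4657  159.3949    8.2997] tcp was .5147 -.3023
[ 0.074   0.5368 12.3748 -0.2308]
```

Emit:
move_arm(rows=[0.1,0.5,0,0,0.1,0.5,3,0,0.1,0.5,6,0,0.1,0.5,8.5,0,0.1,0.5,10.5,0,0.1,0.5,11.6,0,0.1,0.5,12.1,0,0.1,0.5,12.4,0,0.1,0.5,12.4,0])

```text
clock: 12.25
tcp_pos: [0.5544, -0.0358, 0.0286]
orientation: [2.09, 2.345, 0.001]
contact_force: [-0.1, -0.4, -0.5]
grip_width: 0.0646
gripper_force: 44.7
```

Emit:
move_arm(rows=[-0.3,-0.2,0,0,-0.3,-0.2,0,0,-0.3,-0.2,0.2,0,-0.3,-0.2,0.3,0,-0.3,-0.2,0.4,0,-0.3,-0.2,0.4,0])

```text
clock: 13.0
tcp_pos: [0.5524, -0.039, 0.0248]
orientation: [-2.09, -2.345, -0.001]
contact_force: [-2.7, 0.7, 7.2]
grip_width: 0.0646
gripper_force: 45.5
```

Emit:
move_arm(rows=[0,0,0,0,0,0,0,0,0,0,0,0,0,0,0,0], fingers=1)

```text
clock: 13.5
tcp_pos: [0.5524, -0.0391, 0.0242]
orientation: [-2.09, -2.345, 0.0]
contact_force: [-0.4, 0.7, -0.1]
grip_width: 0.0852
gripper_force: 0.0
```

Emit:
move_arm(rows=[0,0,-0.5,0,0,0,-2,0,0,0,-6,0,0,0,-12,0,0,0,-18,0,0,0,-18,0])

```text
clock: 14.25
tcp_pos: [0.5552, -0.0399, 0.2096]
orientation: [2.087, 2.34, 0.011]
contact_force: [0.6, 0.4, -0.7]
grip_width: 0.0851
gripper_force: 0.0
```

```bash
python3 - <<'E'
from bench import r
from h import *
o=r.get_obs();print(o['clock'],o['tcp_pos'],o['joints'],o['contact_force'])
# board: can-top centre, yaw from bars; fit given in base script
print(go(o,[.55,.318,.2],96))
E
```

```text
14.25 [ 0.5552 -0.0399  0.2096] [-0.7145  0.4297  0.8814  1.9269 -0.4058  0.962   0.472 ] [ 0.5773  0.4198 -0.7347]
[ 35.6164   3.5563   1.0067 -89.455 ]
```

Emit:
move_arm(rows=[35.6,3.5,0,-89.5,35.6,3.5,0,-89.5,35.6,3.5,0,-89.5,35.6,3.5,0,-89.5,35.6,3.5,0,-89.5,35.6,3.5,0,-89.5,35.6,3.5,0,-89.5,35.6,3.5,0,-89.5,35.6,3.5,0,-89.5,35.6,3.5,0,-89.5], fingers=0.62)

```text
clock: 15.5
tcp_pos: [0.546, 0.3181, 0.2041]
orientation: [0.165, -3.136, 0.001]
contact_force: [-0.4, 0.3, -0.9]
grip_width: 0.0531
gripper_force: 0.0
```

```bash
python3 - <<'E'
from bench import r
from h import *
c=r.camera_params("scene");ct=r.camera_params("top")
for z in(.08,.085,.09,.095,.1,.105,.11): print(z,proj(c,[.5039,-.0444,z])[0])
print("can ray",cast(ct,[168.8,209.1],.088))
o=r.get_obs();print(o['clock'],o['tcp_pos'],o['grip_width'])
print(go(o,[.5515,.318,.12],96.6))
T=r.grab_frame("top");S=r.grab_frame("scene")
hh=cv2.cvtColor(T,cv2.COLOR_BGR2HSV)
w=((hh[...,1]<60)&(hh[...,2]>150)).astype(np.uint8)*255
k=blob(w,(258,180,330,242));print("sheet in case",rect(ct,k,.028))
cv2.imwrite("pics/t5.png",T);cv2.imwrite("pics/s5.png",S)
cv2.imwrite("pics/v5.png",np.hstack([cv2.resize(T[150:250,250:350],(400,400),interpolation=2),cv2.resize(S[120:220,340:440],(400,400),interpolation=2)]))
E
```

```text
0.08 [256.7658 205.8769]
0.085 [256.6919 204.4006]
0.09 [256.6176 202.9168]
0.095 [256.543  201.4253]
0.1 [256.4679 199.9262]
0.105 [256.3925 198.4192]
0.11 [256.3166 196.9044]
can ray [[0.5491 0.3154 0.088 ]]
15.5 [0.546  0.3181 0.2041] 0.05313598223881983
[-0.5523 -0.0656  8.4057 -0.5783]
sheet in case [552.8574 -40.0298 151.8396 174.207    6.6082]
```

View pics/v5.png

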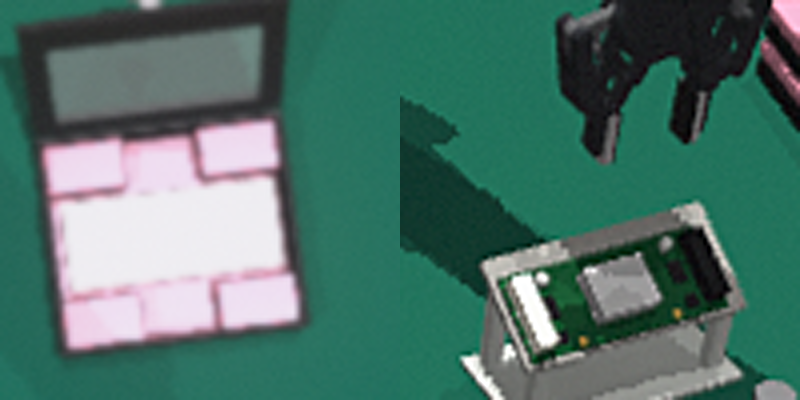

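```bash
python3 - <<'E'
from bench import r
from h import *
c=r.camera_params("scene")
for z in(.190,.195,.2,.205): print(z,proj(c,[.546+.011,.318,z])[0])
print("can",cast(c,[[395,191.25],[395,190.6]],.088))
S=cv2.imread("pics/s5.png");h,s,v=cv2.split(cv2.cvtColor(S,cv2.COLOR_BGR2HSV))
m=((s<60)&(v>95)).astype(np.uint8)*255
k=blob(m,(383,180,408,203));print(cv2.boundingRect(k),rect(c,k,.088))
E
```

```text
0.19 [401.316  159.8551]
0.195 [401.6243 158.2003]
0.2 [401.9343 156.5366]
0.205 [402.2459 154.8641]
can [[0.5546 0.3181 0.088 ]
 [0.5521 0.3192 0.088 ]]
(384, 183, 22, 17) [553.5535 319.0032  54.647   51.7286   2.6537]
```

Emit:
move_arm(rows=[-0.6,0,3,-0.6,-0.6,0,7,-0.6,-0.6,0,9.5,-0.6,-0.6,0,10.5,-0.6,-0.6,0,11,-0.6,-0.6,0,11.3,-0.6,-0.6,0,11.3,-0.6])

```text
clock: 16.48
tcp_pos: [0.5527, 0.3195, 0.092]
orientation: [-0.183, 3.135, 0.001]
contact_force: [0.1, -0.3, 0.1]
grip_width: 0.0531
gripper_force: 0.0
```

Emit:
move_arm(rows=[0.1,-0.1,0.2,0,0.1,-0.1,0.3,0,0.1,-0.1,0.3,0])

```text
clock: 16.85
tcp_pos: [0.5519, 0.3182, 0.089]
orientation: [-0.183, 3.135, 0.001]
contact_force: [0.2, -0.9, 4.3]
grip_width: 0.0533
gripper_force: 1.9
```

Emit:
move_arm(rows=[0,0,-0.2,0,0,0,-0.2,0,0,0,-0.2,0,0,0,-0.2,0,0,0,-0.2,0], fingers=0, newtons=40)

```text
clock: 17.48
tcp_pos: [0.5519, 0.318, 0.0907]
orientation: [-0.183, 3.135, 0.0]
contact_force: [0.8, -0.7, 5.8]
grip_width: 0.0428
gripper_force: 45.1
```

Emit:
move_arm(rows=[0,0,-0.5,0,0,0,-1.2,0,0,0,-2.5,0,0,0,-5,0,0,0,-8,0,0,0,-11,0,0,0,-11,0])

```text
clock: 18.35
tcp_pos: [0.553, 0.3189, 0.2035]
orientation: [-0.183, 3.132, 0.005]
contact_force: [0.3, -0.1, -1.9]
grip_width: 0.0427
gripper_force: 44.1
```

```bash
python3 - <<'E'
from bench import r
from h import *
o=r.get_obs();print(o['clock'],o['tcp_pos'],o['contact_force'],o['moment'],o['grip_width'],o['gripper_force'])
print(go(o,[.5518,-.0387,.2],96.6))
S=r.grab_frame("scene");T=r.grab_frame("top");cv2.imwrite("pics/s6.png",S)
cv2.imwrite("pics/v6.png",np.hstack([cv2.resize(S[100:240,330:470],(480,480),interpolation=2),cv2.resize(T[170:240,130:215],(320,264),interpolation=2).repeat(1,0) if 0 else cv2.resize(T[150:270,130:210],(320,480),interpolation=2)]))
E
```

```text
18.35 [0.553  0.3189 0.2035] [ 0.2644 -0.0612 -1.9318] [-0.0711  0.0134  0.0213] 0.04267979815753875 44.076838684268296
[  4.2748 -35.5016   0.2218   0.0771]
```

View pics/v6.png

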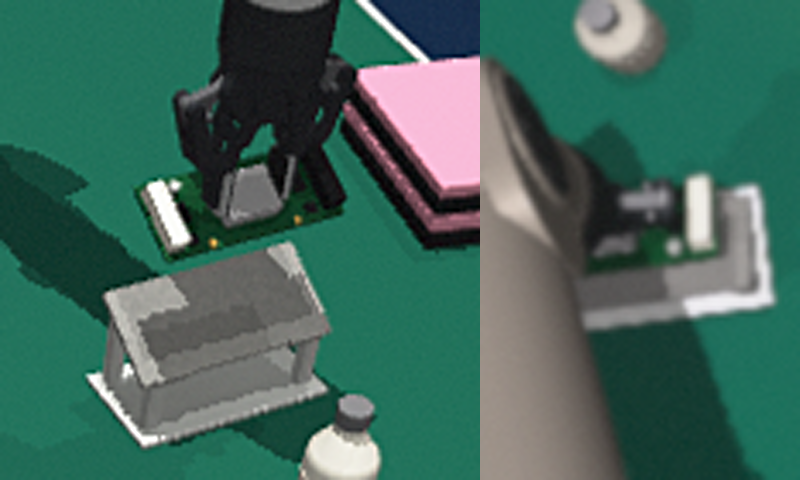

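Emit:
move_arm(rows=[0.5,-4,0,0,1,-9,0,0,1.8,-15,0,0,2.5,-21,0,0,3.2,-27,0,0,3.8,-32,0,0,4.2,-35,0,0,4.2,-35.5,0,0,4.2,-35.5,0,0,4.2,-35.5,0,0])

```text
clock: 19.7
tcp_pos: [0.551, -0.0374, 0.1998]
orientation: [0.187, -3.135, -0.001]
contact_force: [-0.0, -0.3, -1.1]
grip_width: 0.043
gripper_force: 44.0
```

```bash
python3 - <<'E'
from bench import r
from h import *
o=r.get_obs();print(o['clock'],o['tcp_pos'],o['contact_force'],o['grip_width'])
print(go(o,[.5530,-.0387,.075],96.6))
E
```

```text
19.7 [ 0.551  -0.0374  0.1998] [-0.0007 -0.3184 -1.1054] 0.04300173367591003
[-0.1945 -0.1575 12.4756  0.2335]
```

Emit:
move_arm(rows=[-0.2,-0.2,3,0.2,-0.2,-0.2,6.5,0.2,-0.2,-0.2,9.5,0.2,-0.2,-0.2,11.5,0.2,-0.2,-0.2,12.5,0.2,-0.2,-0.2,12.5,0.2,-0.2,-0.2,12.5,0.2])

```text
clock: 20.58
tcp_pos: [0.554, -0.0408, 0.0761]
orientation: [-0.178, 3.135, 0.0]
contact_force: [-0.7, 1.0, -1.7]
grip_width: 0.0429
gripper_force: 44.0
```

Emit:
move_arm(rows=[0,0,0.5,0,0,0,1,0,0,0,1.2,0,0,0,1.4,0,0,0,1.4,0])

```text
clock: 21.2
tcp_pos: [0.5532, -0.0411, 0.0611]
orientation: [0.178, -3.136, -0.0]
contact_force: [0.3, 0.8, -2.3]
grip_width: 0.043
gripper_force: 44.0
```

Emit:
move_arm(rows=[0,0.2,0.1,0,0,0.2,0.3,0,0,0.2,0.4,0,0,0.2,0.5,0,0,0.2,0.5,0], newtons=25)

```text
clock: 21.82
tcp_pos: [0.5527, -0.0391, 0.0586]
orientation: [0.177, -3.136, -0.003]
contact_force: [-11.0, 2.3, 26.1]
grip_width: 0.0429
gripper_force: 49.3
```

Emit:
move_arm(rows=[0,0,0.1,0,0,0,0.2,0,0,0,0.3,0,0,0,0.3,0], newtons=20)

```text
clock: 22.32
tcp_pos: [0.5508, -0.0393, 0.0547]
orientation: [0.177, -3.133, -0.003]
contact_force: [-13.2, 2.0, 24.8]
grip_width: 0.0429
gripper_force: 52.0
```

Emit:
move_arm(rows=[0,0,0.1,0,0,0,0.2,0,0,0,0.3,0,0,0,0.3,0])

```text
clock: 22.82
tcp_pos: [0.5522, -0.0392, 0.0519]
orientation: [0.177, -3.135, -0.002]
contact_force: [-9.4, 0.4, 20.6]
grip_width: 0.0427
gripper_force: 51.4
```

Emit:
move_arm(rows=[0,0,0.1,0,0,0,0.2,0,0,0,0.3,0,0,0,0.3,0])

```text
clock: 23.32
tcp_pos: [0.5521, -0.0394, 0.0489]
orientation: [0.177, -3.135, -0.002]
contact_force: [-9.7, 0.2, 21.3]
grip_width: 0.043
gripper_force: 52.5
```

Emit:
move_arm(rows=[0,0,0.1,0,0,0,0.2,0,0,0,0.2,0])

```text
clock: 23.7
tcp_pos: [0.5512, -0.0395, 0.0467]
orientation: [0.176, -3.133, -0.002]
contact_force: [-11.4, 0.3, 21.6]
grip_width: 0.0431
gripper_force: 54.3
```

```bash
python3 - <<'E'
from bench import r
from h import *
S=r.grab_frame("scene");T=r.grab_frame("top");cv2.imwrite("pics/s7.png",S);cv2.imwrite("pics/t7.png",T)
c=r.camera_params("scene")
# visible board extents by saturation: dark green
for n,im in(("s",S),("t",T)):
    h,s,v=cv2.split(cv2.cvtColor(im,cv2.COLOR_BGR2HSV)); print(n,v[195:235,255:320].mean())
o=r.get_obs();print(o['tcp_pos'],o['contact_force'],o['moment'])
E
```

```text
s 72.61384615384615
t 121.9523076923077
[ 0.5512 -0.0395  0.0467] [-11.3084  -0.0248  21.7833] [-0.0037  2.1692 -0.0082]
```

Emit:
move_arm(rows=[0,0,0.1,0,0,0,0.2,0,0,0,0.2,0])

```text
clock: 24.18
tcp_pos: [0.55, -0.0397, 0.0445]
orientation: [0.175, -3.131, -0.003]
contact_force: [-14.5, -0.8, 24.0]
grip_width: 0.0426
gripper_force: 61.4
```

```bash
python3 - <<'E'
from bench import r
from h import *
T=r.grab_frame("top");S=r.grab_frame("scene");u=np.radians(6.6)
Rz=np.array([[np.cos(u),-np.sin(u),0],[np.sin(u),np.cos(u),0],[0,0,1]])
def w(p):return np.array([.5518,-.0387,.028])+Rz@p
for n,im in(("top",T),("scene",S)):
    c=r.camera_params(n)
    for t in(0,15,30):
        t=np.radians(t);A=np.array([[np.cos(t),0,np.sin(t)],[0,1,0],[-np.sin(t),0,np.cos(t)]])
        L=[proj(c,w(A@[sx*.025,sy*.068,.018]+[0,0,.031*np.sin(t)]))[0] for sy in(-1,1) for sx in(-1,1)]
        print(n,round(np.degrees(t)),np.round(L,1).tolist())
g=cv2.cvtColor(T,cv2.COLOR_BGR2GRAY);print("top white end");print(g[193:224,306:328:1])
print("top black end cols 262..282");print(g[195:226,260:282])
E
```

```text
top 0 [[316.3, 213.4], [314.0, 196.6], [270.4, 219.2], [268.3, 202.4]]
top 15 [[316.4, 211.2], [313.9, 195.3], [270.1, 217.1], [268.2, 201.1]]
top 30 [[316.4, 208.6], [313.8, 194.7], [269.8, 214.5], [268.1, 200.5]]
scene 0 [[235.5, 227.9], [241.7, 240.6], [284.6, 214.6], [292.0, 226.5]]
scene 15 [[235.8, 225.3], [242.2, 241.3], [285.3, 211.9], [292.5, 227.2]]
scene 30 [[236.3, 223.6], [242.4, 241.9], [286.4, 210.1], [292.8, 227.7]]
top white end
[[129 130 135 140 131 107 114 124 126 125 126 127 124 115  85  68  66  77
   81  83  82  80]
 [126 129 131 135 129 113 118 125 128 126 127 128 126 114  81  61  66  75
   80  82  83  82]
 [127 129 131 132 124 118 121 126 126 128 126 125 125 109  76  56  64  76
   81  82  83  79]
 [126 130 133 132 121 123 126 126 127 127 128 127 119  97  64  49  61  77
   80  82  81  84]
 [123 128 132 130 123 129 134 134 130 130 130 127 119  88  51  42  59  74
   81  82  82  83]
 [120 124 130 128 123 133 140 141 137 136 135 130 114  81  48  42  58  69
   77  82  83  81]
 [116 116 120 122 128 140 146 144 143 140 139 131 111  76  46  42  59  70
   77  83  83  85]
[... 4445 characters left out ...]
3  65  76  80  85  91  93  97
   99 104 105 106]
 [ 56  55  50  45  71 114 140 162 166 129  82  71  75  83  88  93  95  98
   99 103 104 108]
 [ 58  55  48  45  67 115 136 153 163 133  93  78  81  84  90  94  97  99
  102 106 105 107]
 [ 58  55  52  48  65 109 130 143 159 133  93  78  81  88  90  94  98 101
  101 105 106 108]
 [ 58  56  55  47  57  95 121 133 144 120  87  81  84  88  93  95  99 100
  103 104 106 107]
 [ 57  57  55  48  51  85 114 116 111  94  78  82  85  90  93  97 100 101
  102 106 108 109]
 [ 61  58  55  51  51  81 111 111  95  81  77  83  87  91  95  96 101 103
  103 107 109 111]
 [ 57  59  55  48  49  76 109 111  94  79  80  83  89  93  96  99  99 102
  105 107 109 111]]
```

Emit:
move_arm(rows=[0,0,-0.3,0,0,0,-0.6,0,-0.3,0,-0.7,0,-0.4,0,-0.7,0,-0.4,0,-0.7,0], newtons=40)

```text
clock: 24.9
tcp_pos: [0.5572, -0.0386, 0.0501]
orientation: [0.178, -3.136, 0.0]
contact_force: [0.3, 0.5, -1.7]
grip_width: 0.0431
gripper_force: 54.5
```

```bash
python3 - <<'E'
from bench import r
from h import *
T=r.grab_frame("top")
g=cv2.cvtColor(T,cv2.COLOR_BGR2GRAY).astype(int)
print("white cols 309-316 rows190-222");print(g[190:222,309:317])
print("black cols 266-274 rows 194-212");print(g[194:212,266:275])
E
```

```text
white cols 309-316 rows190-222
[[139 113 111 121 126 127 127 128]
 [132 112 115 124 127 128 127 129]
 [131 118 121 127 127 128 128 128]
 [131 121 124 128 128 127 127 127]
 [127 122 129 130 130 130 129 128]
 [118 127 135 137 135 134 132 129]
 [120 133 142 142 141 140 139 136]
 [130 142 148 148 147 146 144 139]
 [139 150 153 153 150 149 148 141]
 [142 155 156 156 154 155 149 136]
 [144 158 158 159 159 158 151 131]
 [150 161 162 163 162 161 155 126]
 [152 165 167 166 164 163 153 118]
 [145 166 170 171 169 166 145 103]
 [136 165 177 178 176 167 135  95]
 [136 170 186 186 183 168 129 118]
 [127 170 193 199 192 167 137 169]
 [119 159 196 208 199 159 147 204]
 [112 153 197 211 196 152 162 219]
 [107 140 195 210 185 156 192 227]
 [101 130 186 203 169 165 215 234]
 [100 122 174 186 160 182 224 235]
 [100 112 153 165 147 180 222 233]
 [ 99 104 138 148 129 153 196 210]
 [ 96 104 127 127 114 117 134 142]
 [ 94  99 121 123 119 118 115 119]
 [ 93  97 125 144 146 143 139 146]
 [ 93  99 137 173 179 175 172 175]
 [ 91 104 143 172 182 182 182 175]
 [ 94 114 150 170 178 182 188 190]
 [ 98 136 187 208 211 213 214 214]
 [108 160 208 224 224 222 222 221]]
black cols 266-274 rows 194-212
[[153 154 153 154 153 153 152 150 129]
 [153 154 154 152 151 151 153 146 119]
 [152 151 148 145 142 143 142 132 105]
 [138 135 129 122 115 117 116 102  88]
 [103 101  95  90  89  97  95  86  85]
 [ 97  95  90  92 102 114 120 104 104]
 [141 132 111 105 113 124 133 116 115]
 [183 158 121 102  97  96  93  88 121]
 [181 140  93  73  65  61  58  76 128]
 [165 124  74  49  45  50  52  81 126]
 [157 125  74  46  48  55  63  86 112]
 [154 127  82  52  56  67  82 102 101]
 [152 131  84  54  59  72  89 103  94]
 [156 134  85  54  58  68  77  85  82]
 [162 145  92  54  49  56  67  72  77]
 [170 155 104  55  40  47  59  72  79]
 [171 165 116  63  37  46  62  71  81]
 [159 161 122  64  41  46  65  75  83]]
```

Emit:
move_arm(rows=[0.1,0,0.2,0,0.1,0,0.4,0,0.1,0,0.5,0,0.1,0,0.6,0,0.1,0,0.6,0], newtons=40)

```text
clock: 25.58
tcp_pos: [0.556, -0.0388, 0.0447]
orientation: [0.177, -3.136, -0.001]
contact_force: [-2.3, 0.1, 3.4]
grip_width: 0.0427
gripper_force: 55.3
```

Emit:
move_arm(rows=[0,0,0.1,0,0,0,0.2,0,0,0,0.2,0], newtons=20)

```text
clock: 25.95
tcp_pos: [0.5559, -0.0388, 0.0444]
orientation: [-0.177, 3.137, 0.002]
contact_force: [-9.4, 0.5, 25.9]
grip_width: 0.0429
gripper_force: 59.5
```

Emit:
move_arm(rows=[0,0,-0.1,0,0,0,-0.2,0,0,0,-0.2,0,0,0,-0.2,0], fingers=0.6)

```text
clock: 26.45
tcp_pos: [0.556, -0.0388, 0.0441]
orientation: [0.178, -3.136, 0.0]
contact_force: [-0.1, -0.2, -0.7]
grip_width: 0.0512
gripper_force: 0.0
```

Emit:
move_arm(rows=[0,0,-0.5,0,0,0,-2,0,0,0,-6,0,0,0,-12,0,0,0,-18,0,0,-6,-20,0,0,-12,-20,0,0,-18,-20,0,0,-24,-20,0,0,-24,-20,0])

```text
clock: 27.7
tcp_pos: [0.5812, -0.2842, 0.2458]
orientation: [-0.163, 3.137, -0.007]
contact_force: [-0.8, -1.1, 0.9]
grip_width: 0.051
gripper_force: 0.0
```

```bash
python3 - <<'E'
from bench import r
from h import *
T=r.grab_frame("top");S=r.grab_frame("scene");cv2.imwrite("pics/t8.png",T);cv2.imwrite("pics/s8.png",S)
ct=r.camera_params("top")
h,s,v=cv2.split(cv2.cvtColor(T,cv2.COLOR_BGR2HSV))
k=blob(((v>190)&(s<30)).astype(np.uint8)*255,(283,198,304,220));print("can z.046",cv2.boundingRect(k),rect(ct,k,.046))
k=blob((v<70).astype(np.uint8)*255,(265,195,277,226));print("black bar",rect(ct,k,.046))
g=((h>45)&(h<90)&(s>60)).astype(np.uint8)*255
k=blob(g,(263,192,322,226));print("green z.032",rect(ct,k,.032))
b=cv2.cvtColor(T,cv2.COLOR_BGR2GRAY);print(b[194:228,309:320])
print("col 270,300");print(b[194:228,[269,270,271,280,300,305]].T)
u=np.radians(6.6);Rz=np.array([[np.cos(u),-np.sin(u),0],[np.sin(u),np.cos(u),0],[0,0,1]])
for p in([.033,.07,.028],[-.033,.07,.028],[.033,-.07,.028],[-.033,-.07,.028]):print(proj(ct,[.5518,-.0387,0]+Rz@p))
o=r.get_obs();print(o['clock'],o['tcp_pos'],o['contact_force'])
E
```

```text
can z.046 (286, 202, 15, 14) [549.9186 -40.9989  34.6723  43.4035   7.4928]Traceback (most recent call last):
  File "<stdin>", line 7, in <module>
  File "h.py", line 14, in blob
    return max(cs,key=cv2.contourArea)
ValueError: max() iterable argument is empty
```

```bash
python3 - <<'E'
from bench import r
from h import *
T=cv2.imread("pics/t8.png");S=cv2.imread("pics/s8.png");ct=r.camera_params("top");cs=r.camera_params("scene")
h,s,v=cv2.split(cv2.cvtColor(T,cv2.COLOR_BGR2HSV))
m=np.zeros_like(s);sub=((s<22)&(v>120))|((h>45)&(h<90)&(s>60))|(v<95); m[190:228,262:324]=sub[190:228,262:324]*255
for a in m[190:228,260:326]: print(''.join('#' if q else '.' for q in a))
u=np.radians(6.6);Rz=np.array([[np.cos(u),-np.sin(u),0],[np.sin(u),np.cos(u),0],[0,0,1]])
for nm,P in(("sheet",[[a*.033,b*.08,.028] for a in(1,-1) for b in(1,-1)]),("bars flat",[[a*.025-.002,b*.075-.002,.046] for a in(1,-1) for b in(1,-1)])):
    print(nm,proj(ct,np.array([.5518,-.0387,0])+np.array(P)@Rz.T))
hs,ss,vs=cv2.split(cv2.cvtColor(S,cv2.COLOR_BGR2HSV))
print("scene can pred",proj(cs,[.5505,-.0405,.046]))
print(vs[212:240,250:284])
o=r.get_obs();print(o['clock'],o['tcp_pos'],o['contact_force'])
E
```

```text
.........##.#######.......##########......################..####..
......#############.......###########.....#######...........####..
......#############.......###########.......................####..
.....###############......###########......................#####..
.....###############......###########......................#####..
....#############........#############..............#######.####..
.....###................#########.#####.....########.....##.####..
............................################......##....###.####..
......................#####.########..........#####.#######.####..
....................########......#########...##..#.#######.####..
............########......########################..############..
.....########.........################..#########.##.###########..
.....###....#######...########....######.###########.#######.###..
.....##..################..#########################.#######.###..
......##.################.##########################.#######.###..
......##.#######.########.########################.#.#######.###..
..#...##.################.##
[... 4971 characters left out ...]
18 125 105 103
  104 109 110 103 106 110 110 111 108 110 107 117 105 135 152 156]
 [113 112 109 106 112 108 105 101 118 117 113 116 114 105  92  96 103 107
  107 109 108 110 109 108 110 111 116 103  96  98  99 108 112 115]
 [111 113 109 110 109 108 104 103 123 106  99 105 106 105 104 104 106 109
  110 110 110 110 114 108  97  95  99 104 106 108 112 105  88  72]
 [111 111 106 109 108 109 106 104 107 104 104 106 108 109 109 107 108 109
  112 118 101  95  99 101 105 107 112 115 103  96  67  51  40  32]
 [112 111 108 108 106 107 105 103 103 106 108 109 109 109 110 114 108  96
   97 102 103 106 108 112 102  83  77  57  46  44  27  16  19  20]]
27.8 [ 0.5828 -0.2779  0.2449] [0.0689 0.996  0.0677]
```

```bash
python3 -c "
from bench import r
print(r.hand_in())"
```

```text
the job is handed in; nothing more can be done
None
```

I opened the lid onto its stop, laid the sheet and then the second board flat in the case, and handed the job in at about 28 s. The hand-in returned no verdict. In the last camera images the board is about 3 mm off the pocket's middle and looks flat on the sheet, and nothing else on the bench was knowingly touched.

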